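# Empty the wheel-nut pot and park it on the beam

## Robot

A 7-joint arm with a two-finger parallel gripper is mounted at the origin on the work surface. World frame = base frame: x ahead of the robot, y to its left, z up, the work surface at z = 0. Lengths are in m, angles in rad, forces in N, time in s.
With the tool pointing down it reaches from about 0.4 to 0.85 m from the base axis. Payload 10.4 kg.
Tool frame: the origin (TCP) lies at the very end of the fingers, on their centre line; the grasp point (between the pads) lies 19 mm behind it (bot.hold_point_z is the distance from the TCP to the grasp point, in m); z points along the fingers, y is the direction in which the jaws open and shut (so a half turn about z gives the same grasp; the last joint's range is limited). The gripper opens to 85 mm and grips with 20 to 120 N. Pads are 22 mm wide; open, the fingers measure 114 mm over their backs; the gripper's body (76 mm by 85 mm) begins 54 mm behind the grasp point. The pads swing forward as they close: fully open they stand 13 mm farther back than shut.
Start: joints at [-1.165, 0.332, -0.065, 1.46, 0.022, 1.35, -0.088], TCP at [0.26, 0.568, 0.231] pointing down, gripper open.
Joint ranges: [-2.6, 2.6], [-0.5, 2.12], [-1.47, 1.34], [0.16, 2.42], [-1.27, 4.41], [0.06, 2.06], [-2.6, 2.6]. Speed limits (rad/s): [2.22, 2.22, 2.79, 2.79, 3.14, 3.14, 3.14].

## Interface

Orientations are given as a 3x3 rotation matrix whose columns are the frame's x, y, z axes.
In Python, from cell import bot gives the robot as it stands. The module is installed in compiled form; this text tells all that it offers.
- The arm moves only by the tool arm_command, never from a script. Its argument "steps" is a list that holds one entry, the list of rows, each a list of 6 numbers: the shift along the world's x, y, z as a fraction of full scale, then the turn, a rotation vector about the world's x, y, z as a fraction of full scale. A call has 1 to 10 rows; each row is the pose to reach, as a shift and turn from the pose commanded when the call began; what a row does not reach only later rows make up. Full scale, the value 1, is 0.1 m for a shift and 120 degrees for a turn. A row lasts 1/10 s, in which the tool goes at most 50 mm and 8.59 degrees, less where a joint would pass 70% of its speed; a pose out of reach is approached as far as the arm can. A call with a number of a shift or a turn outside -1 to 1 is refused whole. A call with a gripper value outside its range is refused whole. "claw" is the closure in counts, from 0 (fully open) to 255 (shut), set as the call begins (left out, the last holds). The fingers move at their own pace and stop on an object; "squeeze" is the grip in N (left out, the last holds). Time passes only in rows, so rows that repeat a pose let the fingers close. It gives the time, the measured TCP pose, the force and the opening at its end, in the units of the state.
- bot.get_obs(): the state, without advancing time (a new reading comes with each control period).
- bot.capture(name): name is "scene" or "top" or "wrist"; returns (picture, depth): 400x640x3 uint8, red, green, blue; 400x640 float32, m along the optical axis (not along the pixel's ray), 0 where there is no reading.
- bot.get_calibration(name): a dict with "intrinsics" (3x3 intrinsics, pixels), "cam_to_world" (4x4, takes a point from camera to world coordinates). Camera axes: x right, y down, z forward; pixel columns grow to the right and rows downward; lengths in m; the calibration is good to about 2 mm. A picture is of the moment at which its call begins: read the wrist's pose just before it. get_calibration takes no time and is no camera call; for the wrist camera it gives the pose at the moment of the call.
- bot.hand_in(): hands the job in, once; it reports no verdict.
The state is a dict: "clock": time; "joints": joint angles; "joint_velocities": joint speeds; "joint_torque": joint torques, N m; "ee_pos": TCP position; "tcp_rot": TCP orientation; "wrist_force": force on the tool from outside, world axes, zero at the start; "torque": the same for the moment, N m; "finger_gap": finger opening in m.
Only numpy, scipy, OpenCV 4.12 (cv2) and the standard library are available. Lean on these libraries where they do the work, as an engineer would, in place of code of your own. Each camera call takes 0.05 s, during which the arm holds its last target. There are 200 camera calls.

## Task

Pick up the steel pot, tip the three wheel nuts out of it so that they all end up in the open grey tray, then stand the empty pot upright on top of the short steel I-beam. Leave everything else on the bench where it is.

Things in the scene. Friction and masses are not known exactly. Their poses are not given: they have to be found in the camera images.
- pot: open round steel pot, 85 mm high, 84 mm across at the flat base, 120 mm at the rim, wall 3 mm, floor 5 mm, about 0.28 kg. Origin: centre of its underside; z points out of the mouth. A straight rubber-sleeved handle sticks out level along its +x, ending 127 mm from the pot's axis. Starts upright on the bench left or right of the tray, handle pointing roughly away from the robot
- pot_grip (a point): point at the middle of the handle's section, 92 mm from the pot's axis, 66 mm above its base. The handle is a flat bar 14 mm thick (pot's y), 24 mm high (pot's z), free from 57 to 127 mm from the pot's axis; same axes as the pot
- pot_rim (a point): centre of the pot's mouth, 85 mm above its base
- nut0: one of three like dark steel truck wheel nuts: hexagonal, 27 mm across flats (31 mm across corners), 34 mm long with a conical end, 0.08 kg; origin: its middle; z along its length. Starts standing on the pot's floor
- nut1: one of three like dark steel truck wheel nuts: hexagonal, 27 mm across flats (31 mm across corners), 34 mm long with a conical end, 0.08 kg; origin: its middle; z along its length. Starts standing on the pot's floor
- nut2: one of three like dark steel truck wheel nuts: hexagonal, 27 mm across flats (31 mm across corners), 34 mm long with a conical end, 0.08 kg; origin: its middle; z along its length. Starts standing on the pot's floor
- tray: open grey plastic tray fixed to the bench, 260 mm (its x) by 180 mm (its y), 50 mm high, walls 5 mm, floor 5 mm. Origin: centre of its underside
- beam: short length of steel I-beam fixed to the bench: 180 mm long (along its y), 50 mm wide (its x), 60 mm high, flat top. Origin: centre of its underside
- beam_top (a point): centre of the I-beam's flat top face, 60 mm above the bench; same axes as the beam
- carton: brown cardboard carton 90 x 60 x 50 mm, bystander; origin: centre of its underside
- piston: aluminium engine piston 74 mm across, 68 mm high, standing, bystander; origin: centre of its underside
- wrench: steel wrench lying beyond the tray, about 180 mm long, along its x, bystander; origin: under its middle
- pulley: dark steel belt pulley lying flat, 84 mm across, 24 mm high, bystander; origin: centre of its underside
- oil: blue plastic jar with a cap, 70 mm across, 100 mm high, standing, bystander; origin: centre of its underside

How it is judged:
On the way, in this order (a step that is already met when the one before it is completed fails the run):
1. the pot is tipped well over (more than 69 degrees from upright) above the tray (angle between pot's own z axis and vertical above 1.2 rad and horizontal distance between pot_rim and tray below 0.22 m), for 0.05 s.
2. all three nuts are in the tray (x of nut0 in the frame of tray between -0.122 and 0.122 m and y of nut0 in the frame of tray between -0.082 and 0.082 m and z of nut0 in the frame of tray between 0 and 0.07 m and x of nut1 in the frame of tray between -0.122 and 0.122 m and y of nut1 in the frame of tray between -0.082 and 0.082 m and z of nut1 in the frame of tray between 0 and 0.07 m and x of nut2 in the frame of tray between -0.122 and 0.122 m and y of nut2 in the frame of tray between -0.082 and 0.082 m and z of nut2 in the frame of tray between 0 and 0.07 m), for 0.2 s.
3. the pot stands upright on the I-beam (angle between pot's own z axis and vertical below 0.08 rad and x of pot in the frame of beam_top between -0.03 and 0.03 m and y of pot in the frame of beam_top between -0.09 and 0.09 m and z of pot in the frame of beam_top between -0.006 and 0.006 m), for 0.2 s.
At the end, for the whole second after the job is handed in: All three nuts lie within the tray's walls, under 70 mm up; the pot stands upright (within 0.08 rad) on the I-beam's top (height within 6 mm), its axis within 30 mm of the beam's centre line and 90 mm of its middle lengthwise; pot and nuts at rest (under 20 mm/s) (all of step 2 and all of step 3 and linear speed of each of pot, nut0, nut1, nut2 below 0.02 m/s); the robot touches nothing.
It fails at once if the carton is pushed more than 40 mm or knocked over (distance of carton from where it was at the start of the episode above 0.04 m or angle between carton's own z axis and vertical above 0.5 rad).
It fails at once if the piston is pushed more than 40 mm or knocked over (distance of piston from where it was at the start of the episode above 0.04 m or angle between piston's own z axis and vertical above 0.5 rad).
It fails at once if the wrench is pushed more than 40 mm or knocked over (distance of wrench from where it was at the start of the episode above 0.04 m or angle between wrench's own z axis and vertical above 0.5 rad).
It fails at once if the pulley is pushed more than 40 mm or knocked over (distance of pulley from where it was at the start of the episode above 0.04 m or angle between pulley's own z axis and vertical above 0.5 rad).
It fails at once if the oil is pushed more than 40 mm or knocked over (distance of oil from where it was at the start of the episode above 0.04 m or angle between oil's own z axis and vertical above 0.5 rad).
It also fails if it takes over 54 s, if anything falls off the work surface, if the arm or the gripper's body presses on something with over 40 N, if the wrist force passes 120 N, or if a joint passes its speed limit or range.

## Working session

There is one attempt and no reset: what is moved stays moved. The work goes in short steps, Python scripts to look and compute and a tool call to move; the robot and the scene stay as the last step left them, time stands still between calls to the robot, and variables do not carry over. Pictures are saved under pics/ and viewed, about 8 in all and at most 12, crops included, and the job is handed in when it is done.

Besides the shell and the picture viewer there is one more tool, called after "Emit:" by a JSON object that holds its "fn" and its "kwargs", one argument or row to a line. arm_command: Moves the arm, as the interface text tells. Its arguments: {"type":"object","properties":{"steps":{"type":"array"},"claw":{"type":"number"},"squeeze":{"type":"number"}},"required":["steps"]}

```bash
mkdir -p pics; cat > h.py <<'E'
import numpy as np, cv2
from cell import bot
def cap(n):
    c=bot.get_calibration(n); p,d=bot.capture(n); return p,d,np.array(c["intrinsics"]),np.array(c["cam_to_world"])
def cloud(d,K,T):
    v,u=np.indices(d.shape); P=np.stack([(u-K[0,2])*d/K[0,0],(v-K[1,2])*d/K[1,1],d],-1)
    W=P@T[:3,:3].T+T[:3,3]; W[d<=0]=np.nan; return W
E
python3 - <<'E'
from h import *
for n in("scene","top"):
    p,d,K,T=cap(n); np.savez(f"{n}.npz",p=p,d=d,K=K,T=T); cv2.imwrite(f"pics/{n}0.png",p[:,:,::-1]); print(n,T.round(3).tolist(),K[0,0])
    print(np.nanmin(cloud(d,K,T),axis=(0,1)),np.nanmax(cloud(d,K,T),axis=(0,1)))
o=bot.get_obs(); print(o['clock'],o['ee_pos'],np.round(o['tcp_rot'],3).tolist(),o['wrist_force'],bot.hold_point_z)
E
```

```text
scene [[0.818, 0.484, -0.31, 0.973], [0.574, -0.677, 0.46, -0.513], [0.013, -0.555, -0.832, 1.143], [0.0, 0.0, 0.0, 1.0]] 488.1055915777157
[-1.29069201 -0.72370051 -0.77811036] [1.73035707 2.01169177 0.49756185]
top [[-0.021, -0.99, 0.137, 0.439], [-0.999, 0.025, 0.031, 0.042], [-0.034, -0.136, -0.99, 0.969], [0.0, 0.0, 0.0, 1.0]] 371.9725451250635
[-1.18006104e-03 -1.49455085e+00 -7.66864480e-01] [1.76146564 1.72898604 0.40671919]
0.1 [0.25973458 0.56813124 0.23059419] [[-0.909, 0.416, -0.0], [0.416, 0.909, -0.001], [-0.0, -0.001, -1.0]] [ 0.40162869 -0.14936152  0.25221866] 0.0187
```

View pics/top0.png

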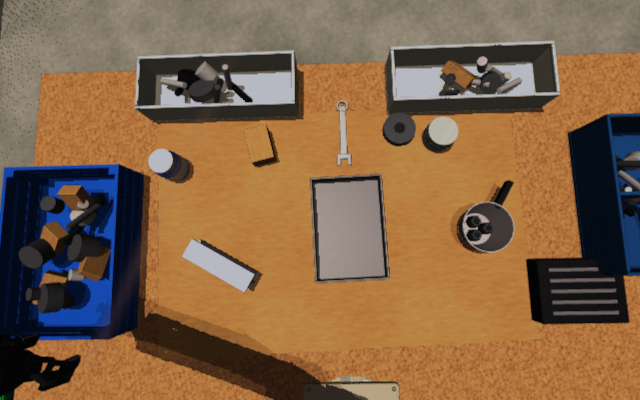

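View pics/scene0.png

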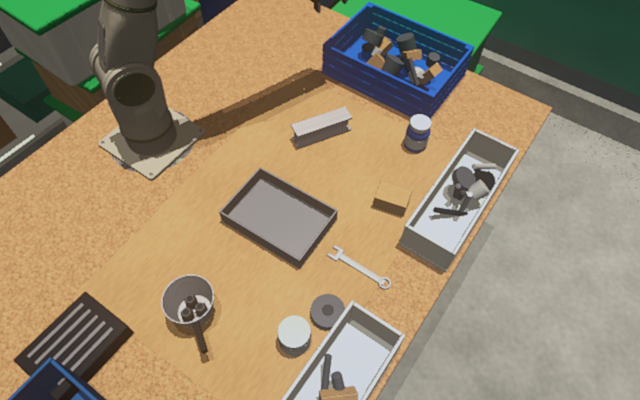

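The top view shows the pot at about (487,228) with its handle toward (507,186), the tray at (348,228), and the beam running from (190,247) to (247,283). The scene view agrees with this.

```bash
python3 - <<'E'
from h import *
def rect(q): 
    (c,s,a)=cv2.minAreaRect(q.astype(np.float32)); return np.round(c,4),np.round(s,4),round(a,1)
for n in("top","scene"):
    z=np.load(n+".npz"); W=cloud(z["d"],z["K"],z["T"]); P=W.reshape(-1,3); C=z["p"].reshape(-1,3).astype(int)
    def sel(x0,x1,y0,y1,z0,z1):
        m=(P[:,0]>x0)&(P[:,0]<x1)&(P[:,1]>y0)&(P[:,1]<y1)&(P[:,2]>z0)&(P[:,2]<z1); return m
    if n=="top":
        for nm,(u,v) in dict(pot=(487,228),tip=(507,188),tray=(348,228),b1=(195,250),b2=(245,280),piston=(442,133),oil=(163,162)).items(): print(nm,W[v,u].round(3))
        cx,cy=W[228,487,:2]
    m=sel(.3,.75,-.5,-.2,.08,.092); q=P[m]
    # rim circle: iterative lsq
    A=q[:,:2].astype(float)
    from scipy.optimize import least_squares
    r=least_squares(lambda p:np.hypot(*(A-p[:2]).T)-.0585,[cx,cy],loss='soft_l1',f_scale=.002).x
    D=np.hypot(*(A-r).T); print(n,"rim",r,len(A),np.percentile(D,[5,50,95]).round(4),np.median(q[:,2]))
    m=sel(.3,.75,-.5,-.2,.06,.1); m&=(np.hypot(*(P[:,:2]-r).T)>.066)&(np.hypot(*(P[:,:2]-r).T)<.14)
    h=P[m]; print(" handle",len(h),rect(h[:,:2]),h[:,2].min(),np.median(h[:,2]),h[:,2].max(),np.hypot(*(h[:,:2]-r).T).max()); 
    top=h[h[:,2]>.072]; v=np.median(top[:,:2],0)-r; print(" yaw",np.degrees(np.arctan2(v[1],v[0])),np.hypot(*v))
    m=sel(.2,.65,.15,.5,.052,.068); b=P[m]; print(" beam",len(b),rect(b[:,:2]),np.median(b[:,2]))
    m=sel(.2,.75,-.2,.2,.044,.056); b=P[m]; print(" tray",len(b),rect(b[:,:2]),np.median(b[:,2]))
E
```

```text
pot [ 0.483 -0.344  0.042]
tip [ 0.575 -0.385  0.077]
tray [ 0.492 -0.006  0.006]
b1 [0.444 0.372 0.061]
b2 [0.37  0.248 0.062]
piston [ 0.718 -0.243  0.069]
oil [0.657 0.441 0.1  ]
top rim [ 0.48586213 -0.32918764] 326 [0.0556 0.0578 0.0788] 0.08429573106408234
 handle 202 (array([ 0.5676, -0.3797]), array([0.0148, 0.0599]), 58.7) 0.060605060961057 0.07755374412711535 0.08228912461685767 0.12606470584869156
 yaw -31.393879058888068 0.09581880333170947
 beam 1607 (array([0.4776, 0.3654]), array([0.3536, 0.1193]), 35.7) 0.06024664366244692
 tray 932 (array([0.5577, 0.0509]), array([0.3925, 0.2899]), 1.9) 0.050073800250127753
scene rim [ 0.48591272 -0.32988375] 240 [0.0559 0.0577 0.06  ] 0.0826976295533477
 handle 202 (array([ 0.568 , -0.3798]), array([0.0142, 0.0602]), 58.8) 0.06024256337931666 0.07572665443878646 0.08215183831714845 0.12634074779974827
 yaw -31.379551299939042 0.09668154642693023
 beam 827 (array([0.4756, 0.3635]), array([0.3437, 0.1195]), 35.4) 0.05842703172967556
 tray 753 (array([0.5575, 0.0501]), array([0.3947, 0.2905]), 2.0) 0.047795206365644605
```

```bash
python3 - <<'E'
from h import *
for n,sb,st in(("top",(218,263),None),("scene",(322,122),None)):
    z=np.load(n+".npz"); W=cloud(z["d"],z["K"],z["T"]); H=W[...,2]
    for nm,c,hw,z0,z1 in(("beam",(.41,.31),(.15,.13),.05,.07),("tray",(.49,-.006),(.16,.125),.042,.058)):
        m=((H>z0)&(H<z1)&(abs(W[...,0]-c[0])<hw[0])&(abs(W[...,1]-c[1])<hw[1])).astype(np.uint8)
        if nm=="beam":
            k,l,s,_=cv2.connectedComponentsWithStats(m); i=1+s[1:,4].argmax(); m=l==i
        q=W[m>0][:,:2].astype(np.float32); print(n,nm,len(q),cv2.minAreaRect(q),np.median(H[m>0]))
E
```

```text
top beam 1556 ((0.4079594612121582, 0.3149232268333435), (0.18075942993164062, 0.05087433382868767), 60.21173858642578) 0.0602443119316432
top tray 808 ((0.49343353509902954, -0.0060882046818733215), (0.2603539228439331, 0.18025848269462585), 1.8502153158187866) 0.04991822756445752
scene beam 831 ((0.40859198570251465, 0.31575635075569153), (0.18182329833507538, 0.05569680780172348), 59.67354202270508) 0.058306526900149924
scene tray 726 ((0.49269312620162964, -0.0058625489473342896), (0.2633615732192993, 0.18328070640563965), 1.9985986948013306) 0.047340848964095184
```

Emit:
{"fn": "arm_command", "kwargs": {
  "steps": [
    [[0.5, -0.5, 0.5, 0, 0, 0], [1, -1, 0.8, 0, 0, 0]]
  ],
  "claw": 0,
  "squeeze": 120
}}

```text
clock: 0.3
ee_pos: [0.3193, 0.508, 0.2828]
tcp_rot: [[-0.911, 0.412, -0.001], [0.412, 0.911, -0.001], [0.001, -0.001, -1.0]]
wrist_force: [0.8, 0.1, 0.9]
finger_gap: 0.0853
```

Emit:
{"fn": "arm_command", "kwargs": {
  "steps": [
    [[0.1, -0.5, 0, 0, 0, 0], [0.25, -1, 0, 0, 0, 0], [0.25, -1, 0, 0, 0, 0]]
  ]
}}

```text
clock: 0.6
ee_pos: [0.3487, 0.4021, 0.2834]
tcp_rot: [[-0.906, 0.423, 0.001], [0.423, 0.906, -0.001], [-0.002, -0.0, -1.0]]
wrist_force: [0.5, 1.2, -0.3]
finger_gap: 0.0855
```

Emit:
{"fn": "arm_command", "kwargs": {
  "steps": [
    [[0.1, -0.5, 0, 0, 0, 0], [0.25, -1, 0, 0, 0, 0], [0.25, -1, 0, 0, 0, 0]]
  ]
}}

```text
clock: 0.9
ee_pos: [0.3727, 0.3024, 0.2831]
tcp_rot: [[-0.906, 0.423, 0.001], [0.423, 0.906, -0.001], [-0.001, -0.0, -1.0]]
wrist_force: [0.0, 1.1, 1.1]
finger_gap: 0.0853
```

Emit:
{"fn": "arm_command", "kwargs": {
  "steps": [
    [[0.1, -0.5, 0, 0, 0, 0], [0.25, -1, 0, 0, 0, 0], [0.25, -1, 0, 0, 0, 0]]
  ]
}}

```text
clock: 1.2
ee_pos: [0.3971, 0.2026, 0.2831]
tcp_rot: [[-0.906, 0.423, 0.001], [0.423, 0.906, -0.0], [-0.001, -0.0, -1.0]]
wrist_force: [-0.5, 0.8, 0.2]
finger_gap: 0.0854
```

Emit:
{"fn": "arm_command", "kwargs": {
  "steps": [
    [[0.1, -0.5, 0, 0, 0, 0], [0.25, -1, 0, 0, 0, 0], [0.25, -1, 0, 0, 0, 0]]
  ]
}}

```text
clock: 1.5
ee_pos: [0.4216, 0.1027, 0.2831]
tcp_rot: [[-0.906, 0.423, 0.001], [0.423, 0.906, -0.0], [-0.001, -0.0, -1.0]]
wrist_force: [0.2, -0.2, -0.5]
finger_gap: 0.0851
```

```bash
python3 -c "
from h import *
o=bot.get_obs();print(o['clock'],np.round(o['joints'],3),np.round(o['ee_pos'],3),np.round(o['tcp_rot'],3).tolist())"
```

```text
1.5 [-0.686 -0.144  0.309  1.862  0.045  1.417  0.748] [0.422 0.103 0.283] [[-0.906, 0.423, 0.001], [0.423, 0.906, -0.0], [-0.001, -0.0, -1.0]]
```

Emit:
{"fn": "arm_command", "kwargs": {
  "steps": [
    [[0.15, -0.5, 0, 0, 0, 0], [0.3, -1, 0, 0, 0, 0], [0.3, -1, 0, 0, 0, 0]]
  ]
}}

```text
clock: 1.8
ee_pos: [0.4511, 0.0028, 0.283]
tcp_rot: [[-0.906, 0.422, 0.001], [0.422, 0.906, -0.001], [-0.001, -0.001, -1.0]]
wrist_force: [0.6, 0.4, -0.2]
finger_gap: 0.0855
```

Emit:
{"fn": "arm_command", "kwargs": {
  "steps": [
    [[0.15, -0.5, 0, 0, 0, 0], [0.3, -1, 0, 0, 0, 0], [0.3, -1, 0, 0, 0, 0]]
  ]
}}

```text
clock: 2.1
ee_pos: [0.4807, -0.0972, 0.2829]
tcp_rot: [[-0.907, 0.422, 0.0], [0.422, 0.907, -0.002], [-0.001, -0.002, -1.0]]
wrist_force: [0.1, -0.1, -0.2]
finger_gap: 0.0851
```

Emit:
{"fn": "arm_command", "kwargs": {
  "steps": [
    [[0.15, -0.5, 0, 0, 0, 0], [0.3, -1, 0, 0, 0, 0], [0.3, -1, 0, 0, 0, 0]]
  ]
}}

```text
clock: 2.4
ee_pos: [0.5103, -0.1968, 0.2824]
tcp_rot: [[-0.907, 0.421, -0.001], [0.421, 0.907, -0.003], [-0.0, -0.003, -1.0]]
wrist_force: [-0.6, -0.5, -0.9]
finger_gap: 0.0853
```

Emit:
{"fn": "arm_command", "kwargs": {
  "steps": [
    [[0.15, -0.5, 0, 0, 0, -0.02], [0.3, -1, 0, 0, 0, -0.04], [0.3, -1, 0, 0, 0, -0.0525]]
  ]
}}

```text
clock: 2.7
ee_pos: [0.5398, -0.2964, 0.281]
tcp_rot: [[-0.855, 0.519, -0.004], [0.519, 0.855, -0.003], [0.002, -0.004, -1.0]]
wrist_force: [-1.5, 0.5, 0.4]
finger_gap: 0.0853
```

Emit:
{"fn": "arm_command", "kwargs": {
  "steps": [
    [[0.1, -0.4, 0, 0, 0, 0], [0.23, -0.8, -0.3, 0, 0, 0], [0.23, -0.8, -0.8, 0, 0, 0], [0.23, -0.8, -0.8, 0, 0, 0]]
  ]
}}

```text
clock: 3.1
ee_pos: [0.5613, -0.3694, 0.1956]
tcp_rot: [[-0.858, 0.514, -0.01], [0.514, 0.858, 0.006], [0.011, -0.0, -1.0]]
wrist_force: [-0.9, 1.5, -1.6]
finger_gap: 0.0852
```

```bash
python3 - <<'E'
from h import *
o=bot.get_obs();print(o['clock'],np.round(o['joints'],3),np.round(o['ee_pos'],4),np.round(o['tcp_rot'],3).tolist())
p,d,K,T=cap("wrist"); cv2.imwrite("pics/w1.png",p[:,:,::-1])
W=cloud(d,K,T); P=W.reshape(-1,3); r=np.array([.4859,-.3295])
R=np.hypot(*(P[:,:2]-r).T); h=P[(R>.066)&(R<.135)&(P[:,2]>.07)&(P[:,2]<.085)]
print(len(h),cv2.minAreaRect(h[:,:2].astype(np.float32)),np.median(h[:,2]))
E
```

```text
3.1 [ 1.000e-03  5.530e-01  7.590e-01  1.393e+00 -3.770e-01  1.356e+00
  1.800e+00] [ 0.5613 -0.3694  0.1956] [[-0.858, 0.514, -0.01], [0.514, 0.858, 0.006], [0.011, -0.0, -1.0]]
932 ((0.5661808252334595, -0.37940818071365356), (0.013527821749448776, 0.057780589908361435), 59.1573600769043) 0.07812466907262777
```

View pics/w1.png

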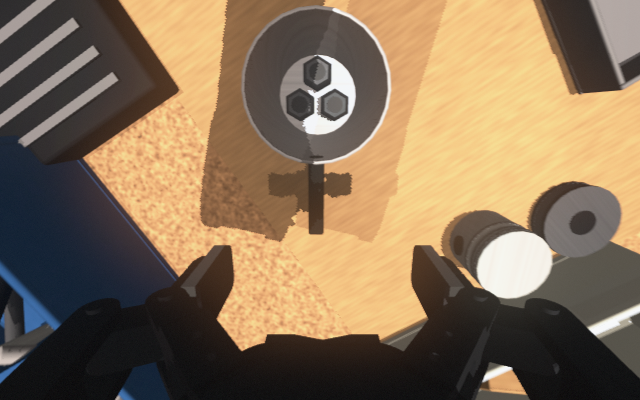

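Emit:
{"fn": "arm_command", "kwargs": {
  "steps": [
    [[0, 0, -0.3, 0, 0, 0], [0, 0, -0.7, 0, 0, 0], [0, 0, -0.8, 0, 0, 0], [0, 0, -0.8, 0, 0, 0]]
  ]
}}

```text
clock: 3.55
ee_pos: [0.5641, -0.3704, 0.1238]
tcp_rot: [[-0.859, 0.511, -0.0], [0.511, 0.859, 0.001], [0.001, 0.001, -1.0]]
wrist_force: [0.8, -0.4, 0.8]
finger_gap: 0.0852
```

```bash
cat > fk.py <<'E'
import numpy as np, itertools
from scipy.spatial.transform import Rotation as Ro
from scipy.optimize import least_squares
S=[([-1.165,.332,-.065,1.46,.022,1.35,-.088],[.26,.568,.231],[-.909,.416]),
([-.686,-.144,.309,1.862,.045,1.417,.748],[.422,.103,.283],[-.906,.423]),
([.001,.553,.759,1.393,-.377,1.356,1.8],[.5613,-.3694,.1956],[-.858,.514])]
def fk(j,L,s=(-1,)*4,y7=0):
    R=Ro.identity();p=np.array([0,0,L[0]])
    R=R*Ro.from_euler('z',s[0]*j[0])*Ro.from_euler('y',j[1])*Ro.from_euler('z',s[1]*j[2]); p=p+R.apply([L[4],0,L[1]])
    R=R*Ro.from_euler('y',j[3])*Ro.from_euler('z',s[2]*j[4]); p=p+R.apply([L[5],0,L[2]])
    R=R*Ro.from_euler('y',j[5])*Ro.from_euler('z',s[3]*j[6]+y7); p=p+R.apply([0,0,L[3]])
    return p,R.as_matrix()
E
python3 - <<'E'
from fk import *
from h import bot
o=bot.get_obs(); print(o['clock'],np.round(o['joints'],3),np.round(o['ee_pos'],4),np.round(o['tcp_rot'],3).tolist())
S.append((o['joints'],o['ee_pos'],np.array(o['tcp_rot'])[0,:2]))
for s in itertools.product([-1,1],repeat=3):
  s=(-1,)+s
  for y7 in(0,np.pi/2,-np.pi/2,np.pi):
    f=lambda L:np.concatenate([np.r_[(fk(j,L,s,y7)[0]-p)*5,fk(j,L,s,y7)[1][0,:2]-x,fk(j,L,s,y7)[1][2,2]+1] for j,p,x in S])
    r=least_squares(f,[.33,.4,.4,.3,0,0]); 
    if r.cost<.1: print(s,y7,r.cost,r.x.round(3))
E
```

```text
3.55 [ 0.011  0.606  0.729  1.475 -0.417  1.22   1.829] [ 0.5641 -0.3704  0.1238] [[-0.859, 0.511, -0.0], [0.511, 0.859, 0.001], [0.001, 0.001, -1.0]]
(-1, -1, -1, -1) 1.5707963267948966 0.0640655189044636 [-1.398  0.37   0.446 -1.14   0.01  -0.248]
```

Emit:
{"fn": "arm_command", "kwargs": {
  "steps": [
    [[0, -0.076, 0, 0, 0, 0], [0, -0.076, -0.2, 0, 0, 0], [0, -0.076, -0.5, 0, 0, 0], [0, -0.076, -0.77, 0, 0, 0], [0, -0.076, -0.77, 0, 0, 0]]
  ]
}}

```text
clock: 4.05
ee_pos: [0.5626, -0.3791, 0.0447]
tcp_rot: [[-0.858, 0.513, -0.002], [0.513, 0.858, 0.002], [0.003, 0.0, -1.0]]
wrist_force: [-0.2, 0.4, -0.5]
finger_gap: 0.085
```

Emit:
{"fn": "arm_command", "kwargs": {
  "steps": [
    [[0, 0, 0.02, 0, 0, 0], [0, 0, 0.02, 0, 0, 0], [0, 0, 0.02, 0, 0, 0], [0, 0, 0.02, 0, 0, 0], [0, 0, 0.02, 0, 0, 0], [0, 0, 0.02, 0, 0, 0], [0, 0, 0.02, 0, 0, 0], [0, 0, 0.02, 0, 0, 0]]
  ],
  "claw": 255,
  "squeeze": 120
}}

```text
clock: 4.85
ee_pos: [0.5637, -0.3795, 0.0486]
tcp_rot: [[-0.859, 0.513, 0.001], [0.513, 0.859, 0.0], [-0.001, 0.001, -1.0]]
wrist_force: [-0.3, 2.0, 6.3]
finger_gap: 0.0123
```

Emit:
{"fn": "arm_command", "kwargs": {
  "steps": [
    [[0, 0, 0, 0, 0, 0], [0, 0, 0.1, 0, 0, 0], [0, 0, 0.3, 0, 0, 0], [0, 0, 0.5, 0, 0, 0], [0, 0, 0.5, 0, 0, 0]]
  ]
}}

```text
clock: 5.35
ee_pos: [0.5642, -0.3806, 0.1006]
tcp_rot: [[-0.858, 0.513, 0.003], [0.513, 0.858, -0.002], [-0.004, -0.0, -1.0]]
wrist_force: [-0.4, -0.6, -5.4]
finger_gap: 0.012
```

```bash
python3 - <<'E'
from h import *
o=bot.get_obs();print(o['clock'],np.round(o['joints'],3),np.round(o['ee_pos'],4),np.round(o['tcp_rot'],3).tolist(),o['wrist_force'],o['torque'],o['finger_gap'])
p,d,K,T=cap("scene"); cv2.imwrite("pics/s2.png",p[:,:,::-1])
E
```

```text
5.35 [ 0.034  0.637  0.717  1.483 -0.437  1.182  1.851] [ 0.5642 -0.3806  0.1006] [[-0.858, 0.513, 0.003], [0.513, 0.858, -0.002], [-0.004, -0.0, -1.0]] [-0.44848139 -0.59506659 -5.42947755] [-0.33441794 -0.34229518  0.03796985] 0.011985039265123254
```

View pics/s2.png

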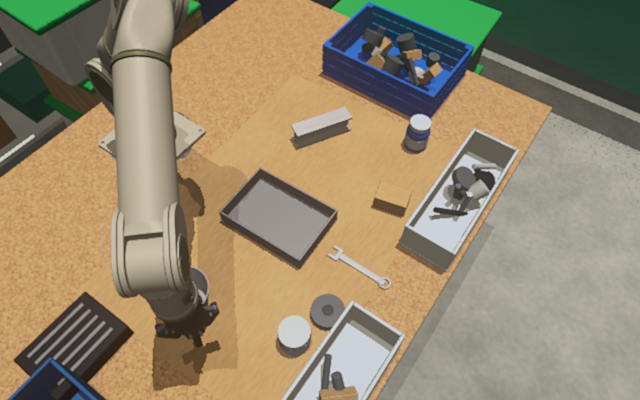

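Emit:
{"fn": "arm_command", "kwargs": {
  "steps": [
    [[0, 0, 0.4, 0, 0, 0], [0, 0.1, 0.8, 0, 0, 0], [0, 0.3, 1, 0, 0, 0], [0, 0.3, 1, 0, 0, 0]]
  ]
}}

```text
clock: 5.8
ee_pos: [0.5651, -0.3475, 0.1997]
tcp_rot: [[-0.86, 0.511, 0.004], [0.511, 0.86, 0.001], [-0.003, 0.002, -1.0]]
wrist_force: [1.1, 1.5, -4.5]
finger_gap: 0.012
```

Emit:
{"fn": "arm_command", "kwargs": {
  "steps": [
    [[0, 0.3, 0.4, 0, 0, 0.02], [0.05, 0.6, 0.8, 0, 0, 0.05], [0.05, 1, 1, 0, 0, 0.08], [0.05, 1, 1, 0, 0, 0.08]]
  ]
}}

```text
clock: 6.2
ee_pos: [0.5708, -0.2438, 0.2989]
tcp_rot: [[-0.935, 0.354, 0.003], [0.354, 0.935, 0.003], [-0.002, 0.004, -1.0]]
wrist_force: [0.8, 0.6, -5.8]
finger_gap: 0.0119
```

Emit:
{"fn": "arm_command", "kwargs": {
  "steps": [
    [[0, 0.4, 0, 0, 0, 0.03], [0.05, 0.8, 0, 0, 0, 0.06], [0.05, 1, 0, 0, 0, 0.09], [0.05, 1, 0, 0, 0, 0.09]]
  ]
}}

```text
clock: 6.6
ee_pos: [0.5736, -0.1452, 0.2956]
tcp_rot: [[-0.985, 0.174, -0.003], [0.174, 0.985, 0.002], [0.003, 0.001, -1.0]]
wrist_force: [-0.2, -0.7, -4.5]
finger_gap: 0.0116
```

Emit:
{"fn": "arm_command", "kwargs": {
  "steps": [
    [[0, 0.4, 0, 0, 0, 0.03], [0.1, 0.8, 0, 0, 0, 0.06], [0.1, 1, 0, 0, 0, 0.09], [0.1, 1, 0, 0, 0, 0.09]]
  ]
}}

```text
clock: 7.0
ee_pos: [0.5833, -0.046, 0.2959]
tcp_rot: [[-1.0, -0.013, -0.003], [-0.013, 1.0, 0.001], [0.003, 0.001, -1.0]]
wrist_force: [0.9, -0.8, -5.4]
finger_gap: 0.012
```

Emit:
{"fn": "arm_command", "kwargs": {
  "steps": [
    [[0, 0, 0, 0, 0, 0], [0, 0, 0, 0, 0, 0]]
  ]
}}

```text
clock: 7.2
ee_pos: [0.5829, -0.0515, 0.2972]
tcp_rot: [[-1.0, -0.003, -0.001], [-0.003, 1.0, -0.001], [0.001, -0.001, -1.0]]
wrist_force: [0.4, 0.0, -5.7]
finger_gap: 0.0119
```

```bash
cat >> h.py <<'E'
def st():
    o=bot.get_obs();print(o['clock'],np.round(o['joints'],3).tolist(),np.round(o['ee_pos'],4),np.round(o['tcp_rot'],3).tolist(),np.round(o['wrist_force'],1),np.round(o['torque'],2),round(o['finger_gap'],4))
E
python3 -c "from h import *; st()"
```

```text
7.2 [-0.508, 0.237, 0.628, 1.495, -0.139, 1.455, 1.697] [ 0.5829 -0.0515  0.2972] [[-1.0, -0.003, -0.001], [-0.003, 1.0, -0.001], [0.001, -0.001, -1.0]] [ 0.4  0.  -5.7] [-0.05 -0.46  0.01] 0.0119
```

Emit:
{"fn": "arm_command", "kwargs": {
  "steps": [
    [[0, 0, 0, 0.07, 0, 0], [0, 0, 0, 0.14, 0, 0], [0, 0, 0, 0.14, 0, 0], [0, 0, 0, 0.14, 0, 0]]
  ]
}}

```text
clock: 7.6
ee_pos: [0.5829, -0.0526, 0.2973]
tcp_rot: [[-1.0, -0.001, 0.0], [-0.001, 0.958, 0.287], [-0.001, 0.287, -0.958]]
wrist_force: [0.2, 1.2, -5.2]
finger_gap: 0.0122
```

```bash
python3 - <<'E'
from h import *; st()
from fk import *
o=bot.get_obs()
S.append(([-.508,.237,.628,1.495,-.139,1.455,1.697],[.5829,-.0515,.2972],[-1,-.003]))
S=[(j,p,np.array([x[0],x[1]])) for j,p,x in S]
S.append((o['joints'],o['ee_pos'],np.array(o['tcp_rot'])[0,:2])); zz=[-1]*(len(S)-1)+[o['tcp_rot'][2][2]]
for s in itertools.product([-1,1],repeat=4):
    f=lambda L:np.concatenate([np.r_[(fk(j,L,s,L[6])[0]-p)*5,fk(j,L,s,L[6])[1][0,:2]-x,fk(j,L,s,L[6])[1][2,2]-z] for (j,p,x),z in zip(S,zz)])
    r=min((least_squares(f,[.33,.4,.4,.3,0,0,y]) for y in(0,1.5,3,-1.5)),key=lambda r:r.cost)
    print(s,r.cost.round(4),r.x.round(3))
E
```

```text
7.6 [-0.326, 0.287, 0.633, 1.475, -0.446, 1.527, 1.907] [ 0.5829 -0.0526  0.2973] [[-1.0, -0.001, 0.0], [-0.001, 0.958, 0.287], [-0.001, 0.287, -0.958]] [ 0.2  1.2 -5.2] [-0.62 -0.43  0.04] 0.0122
(-1, -1, -1, -1) 0.0833 [ 0.198  0.394  0.499  0.276  0.002 -0.051  1.571]
(-1, -1, -1, 1) 3.4197 [ 0.198  0.394  0.499  0.276  0.002 -0.051 -1.872]
(-1, -1, 1, -1) 0.2173 [-0.043  0.396  0.491  0.108 -0.006 -0.124  1.663]
(-1, -1, 1, 1) 3.3841 [-0.043  0.396  0.491  0.108 -0.006 -0.124 -1.566]
(-1, 1, -1, -1) 5.1474 [-0.543 -0.007  0.407  0.324 -0.283 -1.26   2.388]
(-1, 1, -1, 1) 6.6958 [-0.543 -0.007  0.407  0.324 -0.283 -1.26  -0.134]
(-1, 1, 1, -1) 8.8178 [ 0.601  1.005  0.372  0.811 -0.159  0.464  2.514]
(-1, 1, 1, 1) 9.8879 [ 0.601  1.005  0.372  0.811 -0.159  0.464 -0.059]
(1, -1, -1, -1) 15.9064 [ 1.049  0.533  0.581 -1.179 -0.075  2.432  0.529]
(1, -1, -1, 1) 16.3226 [ 1.049  0.533  0.581 -1.179 -0.075  2.432 -1.966]
(1, -1, 1, -1) 17.013 [-0.287  0.317  0.566 -2.125 -0.14   1.805  0.567]
(1, -1, 1, 1) 16.9279 [-0.287  0.317  0.566 -2.125 -0.14   1.805  4.48 ]
(1, 1, -1, -1) 10.3479 [-0.265 -0.112  1.035 -4.633 -0.201  3.85   1.672]
(1, 1, -1, 1) 8.0885 [-0.265 -0.112  1.035 -4.633 -0.201  3.85  -1.102]
(1, 1, 1, -1) 12.9647 [ 0.322  0.691  1.018 -4.595 -0.116  5.241  1.873]
(1, 1, 1, 1) 10.3056 [ 0.322  0.691  1.018 -4.595 -0.116  5.241 -1.005]
```

```bash
cat > fk2.py <<'E'
from fk import *
from h import bot
def F(j,L):
    e=Ro.from_euler; R=e('z',-j[0]+L[6]); p=np.array([0,0,L[0]])
    R=R*e('y',j[1])*e('z',-j[2]); p=p+R.apply([L[4],0,L[1]])
    R=R*e('y',j[3]+L[7])*e('z',-j[4]); p=p+R.apply([L[5],0,L[2]])
    R=R*e('y',j[5]+L[8])*e('z',-j[6]+np.pi/2); p=p+R.apply([0,0,L[3]])
    return p,R.as_matrix()
E
python3 - <<'E'
from fk2 import *
o=bot.get_obs()
D=[([-1.165,.332,-.065,1.46,.022,1.35,-.088],[.26,.568,.231],[[-.909,.416,0],[.416,.909,0],[0,0,-1]]),
([-.686,-.144,.309,1.862,.045,1.417,.748],[.422,.103,.283],[[-.906,.423,.001],[.423,.906,0],[-.001,0,-1]]),
([.001,.553,.759,1.393,-.377,1.356,1.8],[.5613,-.3694,.1956],[[-.858,.514,-.01],[.514,.858,.006],[.011,0,-1]]),
([.034,.637,.717,1.483,-.437,1.182,1.851],[.5642,-.3806,.1006],[[-.858,.513,.003],[.513,.858,-.002],[-.004,0,-1]]),
([-.508,.237,.628,1.495,-.139,1.455,1.697],[.5829,-.0515,.2972],[[-1,-.003,-.001],[-.003,1,-.001],[.001,-.001,-1]]),
(o['joints'],o['ee_pos'],o['tcp_rot'])]
def f(L):
    return np.concatenate([np.r_[(F(j,L)[0]-p)*5,(F(j,L)[1]-np.array(R)).ravel()] for j,p,R in D])
r=least_squares(f,[.198,.394,.5,.276,0,-.05,0,0,0]); print(r.cost,r.x.round(3)); print(f(r.x).reshape(6,-1).round(2)[:,:3]/5); print(F(D[-1][0],r.x)[1].round(2))
np.save("L.npy",r.x); L=r.x
lo=np.array([-2.6,-.5,-1.47,.16,-1.27,.06,-2.6]);hi=np.array([2.6,2.12,1.34,2.42,4.41,2.06,2.6])
for z in(.27,.3,.35,.4):
  j=np.array(D[-1][0])
  for a in range(20,-135,-5):
    t=np.radians(a); Rt=Ro.from_euler('x',t).as_matrix()@np.diag([-1,1,-1.]); pt=np.array([.583,-.05,z])
    q=least_squares(lambda x:np.r_[(F(x,L)[0]-pt)*5,(F(x,L)[1]-Rt).ravel(),.02*(x-j)],j,bounds=(lo+.02,hi-.02)); j=q.x
    e=np.linalg.norm(F(j,L)[0]-pt)
    if a%20==0: print(z,a,j.round(2),e.round(4),np.abs(F(j,L)[1]-Rt).max().round(3))
E
```

```text
0.021817438536960575 [ 0.221  0.411  0.507  0.321 -0.01  -0.007 -0.065 -0.1    0.098]
[[-0.002  0.006  0.006]
 [ 0.004  0.018  0.002]
 [-0.002  0.006 -0.004]
 [ 0.002  0.004 -0.006]
 [-0.006  0.008  0.002]
 [-0.002 -0.     0.   ]]
[[-1.    0.02  0.01]
 [ 0.02  0.96  0.29]
 [-0.01  0.29 -0.96]]
0.27 20 [-0.29  0.32  0.62  1.51 -0.51  1.51  1.97] 0.0 0.0
0.27 0 [-0.5   0.26  0.63  1.53 -0.15  1.4   1.76] 0.0 0.0
0.27 -20 [-0.68  0.26  0.63  1.56  0.2   1.37  1.54] 0.0 0.0
0.27 -40 [-0.84  0.34  0.64  1.6   0.49  1.4   1.35] 0.0 0.0
0.27 -60 [-0.95  0.47  0.67  1.63  0.72  1.45  1.2 ] 0.0 0.0
0.27 -80 [-1.01  0.64  0.71  1.67  0.9   1.51  1.08] 0.0 0.0
0.27 -100 [-1.04  0.84  0.75  1.69  1.05  1.58  0.98] 0.0 0.0
0.27 -120 [-1.03  1.06  0.8   1.7   1.17  1.66  0.9 ] 0.0 0.0
0.3 20 [-0.29  0.31  0.63  1.46 -0.5   1.57  1.95] 0.0 0.0
0.3 0 [-0.49  0.25  0.63  1.48 -0.15  1.46  1.76] 0.0 0.0
0.3 -20 [-0.68  0.26  0.62  1.51  0.2   1.43  1.56] 0.0 0.0
0.3 -40 [-0.83  0.32  0.63  1.55  0.5   1.44  1.38] 0.0 0.0
0.3 -60 [-0.94  0.44  0.66  1.6   0.74  1.49  1.24] 0.0 0.0
0.3 -80 [-1.01  0.6  
[... 426 characters left out ...]
.65  1.54  0.77  1.55  1.31] 0.0 0.0
0.35 -80 [-1.    0.54  0.69  1.61  0.98  1.59  1.19] 0.0 0.0
0.35 -100 [-1.04  0.7   0.74  1.68  1.16  1.64  1.09] 0.0 0.0
0.35 -120 [-1.03  0.89  0.8   1.73  1.31  1.69  0.98] 0.0 0.0
0.4 20 [-0.25  0.33  0.63  1.24 -0.53  1.76  1.88] 0.0 0.0
0.4 0 [-0.46  0.28  0.64  1.25 -0.17  1.66  1.77] 0.0 0.0
0.4 -20 [-0.65  0.27  0.64  1.3   0.19  1.61  1.63] 0.0 0.0
0.4 -40 [-0.81  0.31  0.65  1.37  0.51  1.6   1.5 ] 0.0 0.0
0.4 -60 [-0.93  0.38  0.67  1.46  0.79  1.61  1.38] 0.0 0.0
0.4 -80 [-1.01  0.5   0.71  1.56  1.02  1.63  1.27] 0.0 0.0
0.4 -100 [-1.05  0.64  0.76  1.65  1.21  1.66  1.16] 0.0 0.0
0.4 -120 [-1.05  0.8   0.82  1.73  1.38  1.7   1.05] 0.0 0.0
```

Emit:
{"fn": "arm_command", "kwargs": {
  "steps": [
    [[0, 0, 0, -0.04, 0, 0], [0, 0, 0, -0.11, 0, 0], [0, 0, 0, -0.18, 0, 0], [0, 0, 0, -0.25, 0, 0], [0, 0, 0, -0.32, 0, 0], [0, 0, 0, -0.39, 0, 0], [0, 0, 0, -0.46, 0, 0], [0, 0, 0, -0.53, 0, 0], [0, 0, 0, -0.6, 0, 0], [0, 0, 0, -0.64, 0, 0]]
  ]
}}

```text
clock: 8.6
ee_pos: [0.584, -0.0453, 0.2967]
tcp_rot: [[-1.0, -0.009, 0.007], [-0.01, 0.496, -0.868], [0.004, -0.868, -0.496]]
wrist_force: [0.1, -0.3, -7.1]
finger_gap: 0.0124
```

```bash
python3 - <<'E'
from h import *; st()
p,d,K,T=cap("scene"); cv2.imwrite("pics/s3.png",p[:,:,::-1])
E
```

```text
8.6 [-0.96, 0.487, 0.635, 1.594, 0.693, 1.571, 1.101] [ 0.584  -0.0453  0.2967] [[-1.0, -0.009, 0.007], [-0.01, 0.496, -0.868], [0.004, -0.868, -0.496]] [ 0.1 -0.3 -7.1] [ 2.12 -0.47 -0.05] 0.0124
```

View pics/s3.png

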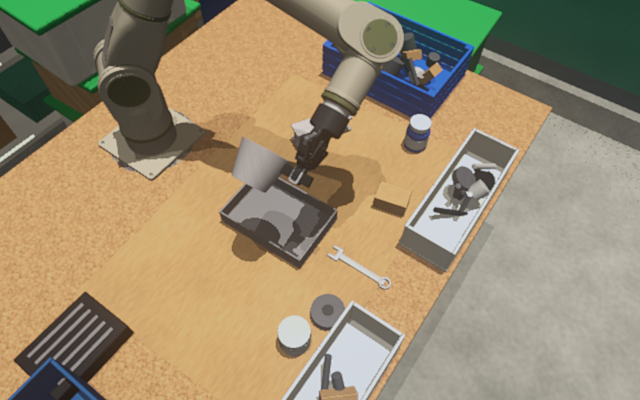

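Emit:
{"fn": "arm_command", "kwargs": {
  "steps": [
    [[0, 0, 0.1, -0.07, 0, 0], [0, 0, 0.2, -0.14, 0, 0], [0, 0, 0.2, -0.21, 0, 0], [0, 0, 0.2, -0.28, 0, 0], [0, 0, 0.2, -0.32, 0, 0], [0, 0, 0.2, -0.35, 0, 0], [0, 0, 0.2, -0.37, 0, 0], [0, 0, 0.2, -0.39, 0, 0], [0, 0, 0.2, -0.41, 0, 0], [0, 0, 0.2, -0.41, 0, 0]]
  ]
}}

```text
clock: 9.65
ee_pos: [0.5831, -0.0497, 0.3175]
tcp_rot: [[-1.0, -0.007, -0.0], [0.002, -0.331, -0.944], [0.006, -0.944, 0.331]]
wrist_force: [-0.2, 0.2, -3.2]
finger_gap: 0.0123
```

```bash
python3 - <<'E'
from h import *; st()
p,d,K,T=cap("scene"); q,_,_,_=cap("top"); cv2.imwrite("pics/s4.png",np.hstack([p[50:350,100:500],q[130:350,100:450].repeat(1,0)[:220].copy() if 0 else cv2.resize(q[130:350,200:450],(341,300))])[:,:,::-1])
E
```

```text
9.65 [-1.037, 0.959, 0.723, 1.66, 1.043, 1.764, 0.874] [ 0.5831 -0.0497  0.3175] [[-1.0, -0.007, -0.0], [0.002, -0.331, -0.944], [0.006, -0.944, 0.331]] [-0.2  0.2 -3.2] [ 1.72 -0.27 -0.04] 0.0123
```

View pics/s4.png

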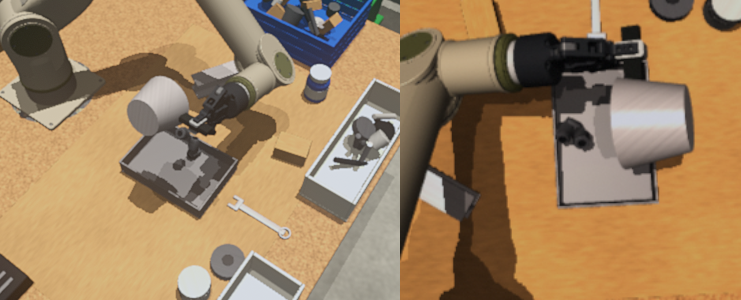

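The nuts are leaving: the load dropped to about 3 N, and they show as dark shapes around (190,140) and (570,130). I'll wait for them to settle and then check.

Emit:
{"fn": "arm_command", "kwargs": {
  "steps": [
    [[0, 0, 0, -0.03, 0, 0], [0, 0, 0, -0.06, 0, 0], [0, 0, 0, -0.06, 0, 0], [0, 0, 0, -0.06, 0, 0], [0, 0, 0, -0.06, 0, 0]]
  ]
}}

```text
clock: 10.25
ee_pos: [0.5835, -0.0494, 0.3185]
tcp_rot: [[-1.0, -0.004, -0.0], [0.002, -0.442, -0.897], [0.004, -0.897, 0.442]]
wrist_force: [-0.1, 0.7, -2.8]
finger_gap: 0.0122
```

```bash
python3 - <<'E'
from h import *; st()
p,d,K,T=cap("scene"); q,_,_,_=cap("top"); cv2.imwrite("pics/s5.png",np.hstack([cv2.resize(p[130:330,180:380],(400,400)),cv2.resize(q[150:300,280:430],(400,400))])[:,:,::-1])
E
```

```text
10.25 [-1.03, 1.035, 0.738, 1.667, 1.082, 1.791, 0.842] [ 0.5835 -0.0494  0.3185] [[-1.0, -0.004, -0.0], [0.002, -0.442, -0.897], [0.004, -0.897, 0.442]] [-0.1  0.7 -2.8] [ 1.55 -0.26  0.02] 0.0122
```

View pics/s5.png

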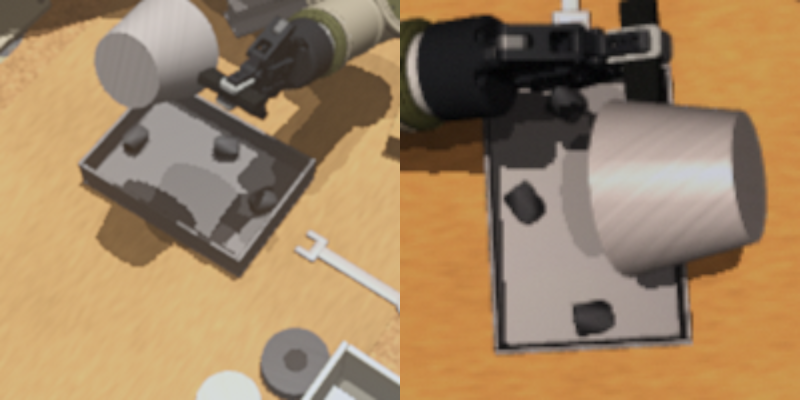

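Emit:
{"fn": "arm_command", "kwargs": {
  "steps": [
    [[0, 0, 0, 0.07, 0, 0], [0, 0, 0, 0.14, 0, 0], [0, 0, 0, 0.21, 0, 0], [0, 0, 0, 0.28, 0, 0], [0, 0, 0, 0.35, 0, 0], [0, 0, 0, 0.42, 0, 0], [0, 0, 0, 0.49, 0, 0], [0, 0, 0, 0.56, 0, 0], [0, 0, 0, 0.63, 0, 0], [0, 0, 0, 0.63, 0, 0]]
  ]
}}

```text
clock: 11.35
ee_pos: [0.5834, -0.0542, 0.322]
tcp_rot: [[-1.0, 0.005, 0.001], [0.003, 0.761, -0.649], [-0.004, -0.649, -0.761]]
wrist_force: [-0.5, -2.1, -2.6]
finger_gap: 0.0123
```

Emit:
{"fn": "arm_command", "kwargs": {
  "steps": [
    [[0, 0, 0, 0.07, 0, 0], [0, 0, 0, 0.14, 0, 0], [0, 0, 0, 0.21, 0, 0], [0, 0, 0, 0.28, 0, 0], [0, 0, 0, 0.33, 0, 0], [0, 0, 0, 0.338, 0, 0], [0, 0, 0, 0.338, 0, 0]]
  ]
}}

```text
clock: 12.05
ee_pos: [0.5825, -0.0499, 0.3163]
tcp_rot: [[-1.0, -0.005, -0.004], [-0.005, 1.0, -0.008], [0.004, -0.008, -1.0]]
wrist_force: [-0.2, 0.9, -4.0]
finger_gap: 0.0122
```

Emit:
{"fn": "arm_command", "kwargs": {
  "steps": [
    [[-0.1, 0.4, 0, 0, 0, 0.03], [-0.2, 0.8, 0, 0, 0, 0.06], [-0.25, 1, 0, 0, 0, 0.08], [-0.25, 1, 0, 0, 0, 0.08]]
  ]
}}

```text
clock: 12.45
ee_pos: [0.5571, 0.0566, 0.3166]
tcp_rot: [[-0.983, -0.183, -0.002], [-0.183, 0.983, -0.007], [0.003, -0.006, -1.0]]
wrist_force: [0.2, -0.1, -2.9]
finger_gap: 0.0119
```

Emit:
{"fn": "arm_command", "kwargs": {
  "steps": [
    [[-0.1, 0.4, 0, 0, 0, 0.03], [-0.2, 0.8, 0, 0, 0, 0.06], [-0.25, 1, 0, 0, 0, 0.08], [-0.25, 1, 0, 0, 0, 0.08]]
  ]
}}

```text
clock: 12.85
ee_pos: [0.532, 0.1547, 0.3168]
tcp_rot: [[-0.94, -0.342, 0.0], [-0.342, 0.94, -0.006], [0.002, -0.006, -1.0]]
wrist_force: [0.5, -0.1, -3.5]
finger_gap: 0.0122
```

Emit:
{"fn": "arm_command", "kwargs": {
  "steps": [
    [[-0.1, 0.4, 0, 0, 0, 0.03], [-0.2, 0.8, 0, 0, 0, 0.06], [-0.25, 1, 0, 0, 0, 0.08], [-0.25, 1, 0, 0, 0, 0.08]]
  ]
}}

```text
clock: 13.25
ee_pos: [0.5071, 0.2535, 0.3169]
tcp_rot: [[-0.871, -0.492, 0.001], [-0.492, 0.871, -0.005], [0.002, -0.005, -1.0]]
wrist_force: [0.4, -0.8, -2.3]
finger_gap: 0.0119
```

Emit:
{"fn": "arm_command", "kwargs": {
  "steps": [
    [[-0.1, 0.4, 0, 0, 0, 0.03], [-0.2, 0.8, 0, 0, 0, 0.06], [-0.25, 1, 0, 0, 0, 0.07], [-0.25, 1, 0, 0, 0, 0.07], [-0.25, 1, 0, 0, 0, 0.07], [-0.25, 1, 0, 0, 0, 0.07]]
  ]
}}

```text
clock: 13.85
ee_pos: [0.4844, 0.3484, 0.3179]
tcp_rot: [[-0.795, -0.606, 0.003], [-0.606, 0.795, -0.005], [0.0, -0.006, -1.0]]
wrist_force: [-0.2, -0.4, -2.1]
finger_gap: 0.0122
```

```bash
python3 - <<'E'
from h import *; st()
from scipy.optimize import least_squares
o=bot.get_obs(); g=np.array(o['ee_pos']); R=np.array(o['tcp_rot'])
out=[]
for n in("scene","top","wrist"):
    p,d,K,T=cap(n); out.append(p); np.savez(n+"5.npz",p=p,d=d,K=K,T=T); W=cloud(d,K,T)
    P=W.reshape(-1,3)
    # pot rim predicted: TCP + .038 up, -.092 along handle
    h=R[:,0]*-1; h=h/np.linalg.norm(h); c=g-.0187*R[:,2]*2-.092*h
    q=P[(np.hypot(*(P[:,:2]-c[:2]).T)<.075)&(np.hypot(*(P[:,:2]-c[:2]).T)>.045)&(abs(P[:,2]-c[2])<.02)]
    print(n,"pred rim",c.round(4),len(q))
    if len(q)<30: continue
cv2.imwrite("pics/s6.png",np.hstack([cv2.resize(out[0][20:270,180:480],(400,333)),cv2.resize(out[2],(400,333))])[:,:,::-1])
E
```

```text
13.85 [-0.957, 0.239, 0.313, 1.414, -0.068, 1.5, 1.575] [0.4844 0.3484 0.3179] [[-0.795, -0.606, 0.003], [-0.606, 0.795, -0.005], [0.0, -0.006, -1.0]] [-0.2 -0.4 -2.1] [ 0.1  -0.22  0.02] 0.0122
scene pred rim [0.4112 0.2927 0.3553] 570
top pred rim [0.4112 0.2927 0.3553] 1096
wrist pred rim [0.4112 0.2927 0.3553] 18887
```

View pics/s6.png

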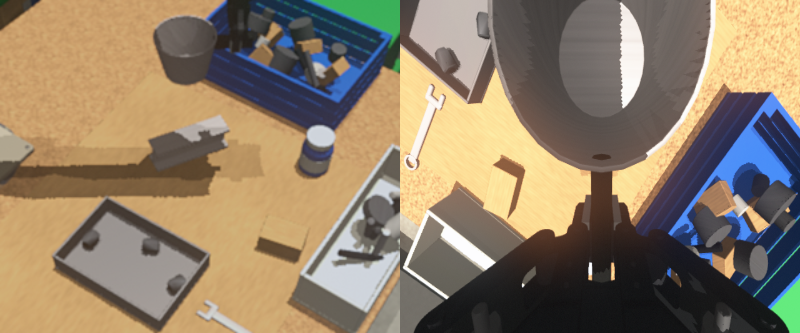

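The nuts are in the tray, and the pot is empty and roughly upright in the grip. Next I'll measure its residual tilt from its inner floor and rim.

```bash
python3 - <<'E'
from h import *
from scipy.optimize import least_squares
c=np.array([.4112,.2927,.3553])
for n in("top","wrist"):
    z=np.load(n+"5.npz"); P=cloud(z["d"],z["K"],z["T"]).reshape(-1,3); P=P[~np.isnan(P[:,0])]
    q=P[(np.hypot(*(P[:,:2]-c[:2]).T)<.032)&(abs(P[:,2]-c[2]+.08)<.03)]
    for k in range(4):
        A=np.c_[q[:,:2]-c[:2],np.ones(len(q))]; s=np.linalg.lstsq(A,q[:,2],rcond=None)[0]; e=q[:,2]-A@s; q=q[abs(e)<max(.002,1.5*e.std())]
    print(n,"floor",len(q),s.round(4),"res",e.std().round(4),"expect z",c[2]-.08)
    # rim: topmost points by angle
    v=P[:,:2]-c[:2]; r=np.hypot(*v.T); m=(r<.075)&(r>.04)&(abs(P[:,2]-c[2])<.03); Q=P[m]; a=np.degrees(np.arctan2(*v[m].T[::-1]))//12
    rim=np.array([Q[a==k][np.argsort(Q[a==k][:,2])[-3:]].mean(0) for k in np.unique(a) if (a==k).sum()>3 and not 10<=12*k<=60])
    A=np.c_[rim[:,:2]-c[:2],np.ones(len(rim))]; s=least_squares(lambda s:A@s-rim[:,2],[0,0,c[2]],loss='soft_l1',f_scale=.002).x
    cc=least_squares(lambda x:np.hypot(*(rim[:,:2]-x).T)-.0585,c[:2],loss='soft_l1',f_scale=.002).x
    print("  rim",len(rim),s.round(4),"centre",cc.round(4))
E
```

```text
top floor 816 [0.0303 0.0134 0.2711] res 0.0009 expect z 0.2753
  rim 25 [0.0299 0.0156 0.3523] centre [0.4108 0.2904]
wrist floor 10013 [0.0314 0.0156 0.2712] res 0.0007 expect z 0.2753
  rim 15 [0.0537 0.0325 0.3519] centre [0.4073 0.2911]
```

Emit:
{"fn": "arm_command", "kwargs": {
  "steps": [
    [[-0.05, 0.23, 0, -0.0072, 0.0148, 0], [-0.05, 0.23, -0.4, -0.0072, 0.0148, 0], [-0.05, 0.23, -0.8, -0.0072, 0.0148, 0], [-0.05, 0.23, -1, -0.0072, 0.0148, 0], [-0.05, 0.23, -1, -0.0072, 0.0148, 0]]
  ]
}}

```text
clock: 14.5
ee_pos: [0.4772, 0.3719, 0.2147]
tcp_rot: [[-0.793, -0.609, -0.032], [-0.608, 0.794, -0.022], [0.039, 0.002, -0.999]]
wrist_force: [0.6, 0.2, -3.0]
finger_gap: 0.0122
```

Emit:
{"fn": "arm_command", "kwargs": {
  "steps": [
    [[0, 0, -0.3, 0, 0, 0], [0, 0, -0.6, 0, 0, 0], [0, 0, -0.85, 0, 0, 0], [0, 0, -0.85, 0, 0, 0], [0, 0, -0.85, 0, 0, 0], [0, 0, -0.85, 0, 0, 0]]
  ]
}}

```text
clock: 15.1
ee_pos: [0.4794, 0.3742, 0.1354]
tcp_rot: [[-0.793, -0.609, -0.026], [-0.609, 0.793, -0.016], [0.03, 0.003, -1.0]]
wrist_force: [0.3, 0.1, -2.4]
finger_gap: 0.0123
```

```bash
cat > pot.py <<'E'
from h import *
from scipy.optimize import least_squares
def pot(c,zoff=.0):
  for n in("top","wrist"):
    p,d,K,T=cap(n); P=cloud(d,K,T).reshape(-1,3); P=P[~np.isnan(P[:,0])]
    q=P[(np.hypot(*(P[:,:2]-c[:2]).T)<.032)&(abs(P[:,2]-c[2]+.08)<.03)]
    for k in range(4):
        A=np.c_[q[:,:2]-c[:2],np.ones(len(q))]; s=np.linalg.lstsq(A,q[:,2],rcond=None)[0]; e=q[:,2]-A@s; q=q[abs(e)<max(.002,1.5*e.std())]
    v=P[:,:2]-c[:2]; r=np.hypot(*v.T); m=(r<.075)&(r>.04)&(abs(P[:,2]-c[2])<.03); Q=P[m]; a=np.degrees(np.arctan2(*v[m].T[::-1]))//12
    rim=np.array([Q[a==k][np.argsort(Q[a==k][:,2])[-3:]].mean(0) for k in np.unique(a) if (a==k).sum()>3 and not 10<=12*k<=60])
    cc=least_squares(lambda x:np.hypot(*(rim[:,:2]-x).T)-.0585,c[:2],loss='soft_l1',f_scale=.002).x
    print(n,"slopes+floor z",len(q),s.round(4),"base z",(s[2]-.005).round(4),"rim centre",cc.round(4))
  cv2.imwrite("pics/last_%s.png"%n,p[:,:,::-1])
E
python3 - <<'E'
from pot import *
st(); o=bot.get_obs(); g=np.array(o['ee_pos'])
pot(np.array([.408,.315,g[2]+.035]))
E
```

```text
15.1 [-0.956, 0.389, 0.28, 1.612, -0.118, 1.187, 1.577] [0.4794 0.3742 0.1354] [[-0.793, -0.609, -0.026], [-0.609, 0.793, -0.016], [0.03, 0.003, -1.0]] [ 0.3  0.1 -2.4] [ 0.24 -0.21 -0.04] 0.0123
top slopes+floor z 453 [-0.0079 -0.0005  0.0913] base z 0.0863 rim centre [0.4075 0.3159]
wrist slopes+floor z 9974 [0.0025 0.0036 0.0912] base z 0.0862 rim centre [0.4034 0.3167]
```

Emit:
{"fn": "arm_command", "kwargs": {
  "steps": [
    [[0, 0, -0.1, 0, 0, 0], [0, 0, -0.18, 0, 0, 0], [0, 0, -0.22, 0, 0, 0], [0, 0, -0.24, 0, 0, 0], [0, 0, -0.25, 0, 0, 0], [0, 0, -0.25, 0, 0, 0], [0, 0, -0.25, 0, 0, 0]]
  ]
}}

```text
clock: 15.9
ee_pos: [0.4781, 0.3734, 0.1084]
tcp_rot: [[-0.793, -0.609, -0.029], [-0.609, 0.793, -0.018], [0.034, 0.003, -0.999]]
wrist_force: [-2.8, -2.2, 4.8]
finger_gap: 0.0121
```

```bash
python3 - <<'E'
from pot import *
st(); o=bot.get_obs(); g=np.array(o['ee_pos'])
pot(np.array([.408,.315,g[2]+.035]))
E
```

```text
15.9 [-0.952, 0.415, 0.275, 1.638, -0.126, 1.139, 1.583] [0.4781 0.3734 0.1084] [[-0.793, -0.609, -0.029], [-0.609, 0.793, -0.018], [0.034, 0.003, -0.999]] [-2.8 -2.2  4.8] [-0.62  0.9  -0.01] 0.0121
top slopes+floor z 437 [ 0.0025 -0.0068  0.0656] base z 0.0606 rim centre [0.4065 0.3153]
wrist slopes+floor z 10020 [-0.0082 -0.0059  0.0656] base z 0.0606 rim centre [0.4023 0.3159]
```

Emit:
{"fn": "arm_command", "kwargs": {
  "steps": [
    [[0, 0, 0, 0, 0, 0], [0, 0, 0, 0, 0, 0], [0, 0, 0, 0, 0, 0], [0, 0, 0, 0, 0, 0], [0, 0, 0, 0, 0, 0], [0, 0, 0, 0, 0, 0], [0, 0, 0, 0, 0, 0]]
  ],
  "claw": 100,
  "squeeze": 20
}}

```text
clock: 16.7
ee_pos: [0.4782, 0.3735, 0.1078]
tcp_rot: [[-0.792, -0.609, -0.028], [-0.609, 0.793, -0.018], [0.034, 0.003, -0.999]]
wrist_force: [0.6, 0.8, -1.3]
finger_gap: 0.0517
```

```bash
python3 - <<'E'
from pot import *
st(); pot(np.array([.408,.315,.145]))
E
```

```text
16.7 [-0.952, 0.416, 0.275, 1.638, -0.126, 1.138, 1.583] [0.4782 0.3735 0.1078] [[-0.792, -0.609, -0.028], [-0.609, 0.793, -0.018], [0.034, 0.003, -0.999]] [ 0.6  0.8 -1.3] [ 0.03 -0.03  0.01] 0.0517
top slopes+floor z 457 [-0.0008  0.0032  0.0655] base z 0.0605 rim centre [0.4061 0.3153]
wrist slopes+floor z 10023 [-0.0007  0.      0.0653] base z 0.0603 rim centre [0.4023 0.3155]
```

The pot is standing level and released, so I'll retreat straight up.

Emit:
{"fn": "arm_command", "kwargs": {
  "steps": [
    [[0, 0, 0.1, 0, 0, 0], [0, 0, 0.4, 0, 0, 0], [0, 0, 0.8, 0, 0, 0], [0, 0, 1, 0, 0, 0], [0, 0, 1, 0, 0, 0]]
  ]
}}

```text
clock: 17.3
ee_pos: [0.4797, 0.3745, 0.2124]
tcp_rot: [[-0.793, -0.609, -0.024], [-0.609, 0.793, -0.014], [0.027, 0.004, -1.0]]
wrist_force: [0.0, -0.4, -0.1]
finger_gap: 0.0519
```

Emit:
{"fn": "arm_command", "kwargs": {
  "steps": [
    [[0.2, 0, 0.4, 0, 0, 0], [0.4, 0, 0.8, 0, 0, 0], [0.5, 0, 1, 0, 0, 0], [0.5, 0, 1, 0, 0, 0], [0.5, 0, 1, 0, 0, 0], [0.5, 0, 1, 0, 0, 0], [0.5, 0, 1, 0, 0, 0], [0.5, 0, 1, 0, 0, 0]]
  ]
}}

```text
clock: 18.1
ee_pos: [0.5277, 0.3735, 0.3071]
tcp_rot: [[-0.792, -0.61, -0.03], [-0.609, 0.793, -0.019], [0.035, 0.003, -0.999]]
wrist_force: [0.2, -0.2, 0.1]
finger_gap: 0.0522
```

```bash
python3 - <<'E'
from pot import *
st(); pot(np.array([.408,.315,.145]))
p,d,K,T=cap("scene"); q,d2,K2,T2=cap("top"); cv2.imwrite("pics/s7.png",np.hstack([cv2.resize(p[60:360,180:480],(400,400)),cv2.resize(q[100:340,140:460],(400,400))])[:,:,::-1])
# nuts: dark blobs inside tray
W=cloud(d2,K2,T2); a=np.radians(1.9); v=W[...,:2]-[.493,-.006]; x=v[...,0]*np.cos(a)+v[...,1]*np.sin(a); y=-v[...,0]*np.sin(a)+v[...,1]*np.cos(a)
m=((abs(x)<.12)&(abs(y)<.08)&(W[...,2]>.018)).astype(np.uint8); k,l,s,c=cv2.connectedComponentsWithStats(m)
for i in range(1,k):
    if s[i,4]>8: print("nut",s[i,4],x[l==i].mean().round(3),y[l==i].mean().round(3),W[l==i][:,2].max().round(3))
E
```

```text
18.1 [-0.909, 0.389, 0.32, 1.253, -0.121, 1.553, 1.621] [0.5277 0.3735 0.3071] [[-0.792, -0.61, -0.03], [-0.609, 0.793, -0.019], [0.035, 0.003, -0.999]] [ 0.2 -0.2  0.1] [0.08 0.01 0.04] 0.0522
top slopes+floor z 442 [ 0.0065 -0.0079  0.0654] base z 0.0604 rim centre [0.4062 0.3154]
wrist slopes+floor z 2373 [0.0023 0.0003 0.0653] base z 0.0603 rim centre [0.4047 0.3178]
nut 146 0.103 0.008 0.039
nut 153 0.009 0.054 0.037
nut 158 -0.103 -0.002 0.039
```

View pics/s7.png

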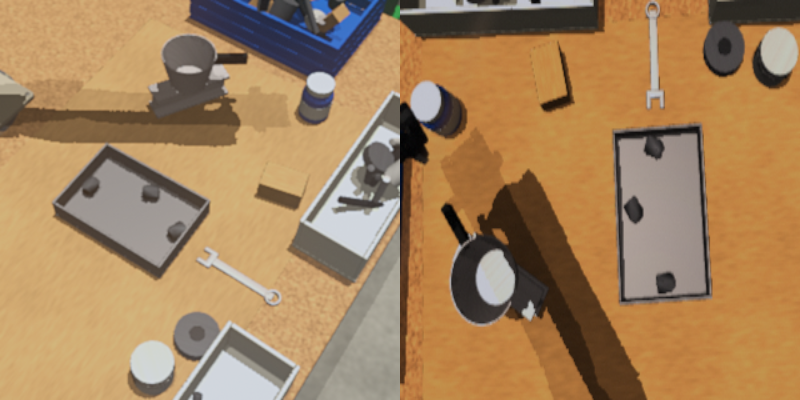

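The pot stands on the beam, all three nuts are in the tray, the other objects look unmoved, and the arm is clear.

```bash
python3 -c "
from cell import bot
print(bot.hand_in())"
```

```text
the job is handed in; nothing more can be done
None
```

I gripped the pot by its handle, rolled it to about 116° over the tray so the three nuts fell out, then stood it on the I-beam. I handed the job in just after 18 s on the robot's clock; no verdict is reported back.

Last checks before handing in:
- **Pot:** it stands level, within about 0.01 rad. Its base is at 60.4 mm, against 60 mm for the beam top. Its axis is within about 5 mm of the beam's centre.
- **Nuts:** all three are in the tray. Their tray-frame positions are (0.103, 0.008), (0.009, 0.054) and (−0.103, −0.002) m, and their tops are under 40 mm.
- **Robot:** the arm is clear of everything and the wrist force is about zero.
- **Other objects:** the carton, piston, wrench, pulley and oil jar look unmoved in the last pictures. I judged that by eye and did not measure them.

Two things disagreed slightly along the way:
- **Pot sag in the grip:** it tilted about 0.035 rad, and I levelled it before setting it down.
- **Camera difference:** with the pot in place, the wrist and top cameras put the rim centre 2–4 mm apart, well inside the ±30 mm tolerance.

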